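# Proof-pull a row of delta-robot links on the spring gauge

## Robot

A 6-joint arm with a two-finger parallel gripper is mounted at the origin on the work surface. World frame = base frame: x ahead of the robot, y to its left, z up, the work surface at z = 0. Lengths are in m, angles in rad, forces in N, time in s.
With the tool pointing down it reaches from about 0.35 to 0.975 m from the base axis. Payload 7.1 kg.
Tool frame: the origin (TCP) lies midway between the tips of the shut fingers; the grasp point (between the pads) lies 19 mm behind it; z points along the fingers, y is the line along which they close (so a half turn about z gives the same grasp; the last joint's range is limited). The gripper opens to 88 mm and grips with 3 to 60 N. Pads are 20 mm wide; open, the fingers measure 115 mm over their backs; the gripper's body (75 mm by 178 mm) begins 61 mm behind the grasp point.
Start: joints at [1.087, 0.423, 1.63, -0, 1.089, -0.019], TCP at [0.28, 0.559, 0.223] pointing down, gripper open.
Joint ranges: [-3, 3], [-0.9, 2.11], [0.09, 2.58], [-1.31, 4.45], [0.11, 2.69], [-2.54, 2.54]. Speed limits (rad/s): [2.39, 2.39, 3.01, 3.14, 3.14, 3.14].

## Interface

Orientations are given as a unit quaternion [w, x, y, z].
In Python, from station import move_pose, movel, movej, command_gripper, wait, inverse_kinematics, read_camera, camera_info, MotionError, job_done, get_time, get_joint_pos, get_qvel, get_effort, get_tcp_pos, get_ee_rot, get_ft_force, get_ft_torque, get_grip_width, get_finger_force gives the robot as it stands. Calls block until the motion is done:
- move_pose(position, orientation): joint-space move of the TCP to a pose.
- movel(position, frame=None, v=0.15, until_force=None): straight line of the TCP; frame=None keeps the orientation; v is the mean speed in m/s. With until_force (N) it stops when the force on the tool has changed by that much, and returns True; else False.
- movej(angles): joint-space move.
- command_gripper(opening): opening from 0.0 (shut) to 1.0 (fully open); the grip force is fixed at half the most; returns when the fingers have stopped.
- wait(seconds).
- inverse_kinematics(position, orientation): joint angles nearest the present ones, or None.
- read_camera(name): name is "side" or "top" or "wrist"; returns the picture (400x640x3 uint8, red, green, blue); there is no depth.
- camera_info(name): a dict with "intrinsics" (3x3 intrinsics, pixels), "T" (4x4, takes a point from camera to world coordinates); the wrist camera has in their place "tool_from_camera" (4x4, takes a point from camera to tool coordinates, whose origin is the TCP and whose axes are the flange's). Camera axes: x right, y up, looking along -z (the intrinsics and any distortion apply to the point x, -y, -z); pixel columns grow to the right and rows downward; lengths in m; the calibration is good to about 2 mm. A picture is of the moment at which its call begins: read the wrist's pose just before it. camera_info takes no time and is no camera call.
A pose or a line that the arm cannot do raises MotionError and nothing moves.
- job_done(): hands the job in; it is judged then, once.
Readings, each from a call of its own:
- get_time(): time.
- get_joint_pos(): joint angles.
- get_qvel(): joint speeds.
- get_effort(): joint torques, N m.
- get_tcp_pos(): TCP position.
- get_ee_rot(): TCP orientation.
- get_ft_force(): force on the tool from outside, world axes, zero at the start.
- get_ft_torque(): the same for the moment, N m.
- get_grip_width(): opening from 0.0 (shut) to 1.0 (fully open).
- get_finger_force(): force on a finger pad.
Only numpy, scipy, OpenCV 4.12 (cv2) and the standard library are available. Lean on these libraries where they do the work, as an engineer would, in place of code of your own. Each camera call takes 0.05 s, during which the arm holds its last target. There are 200 camera calls.

## Task

Proof-pull the glued ends of these delta-robot links, one link after another along the row from the robot's left to its right: hook either end barrel in the fork of the spring gauge, draw the plunger out by the link until the broad black ring is level with the mouth of the tube (never as far as the next ring), hold it there steadily for a good second and ease it gently home without letting it snap back. Every tested link goes on end into the grey holder cup, where it may lean on the rim; at the end all links stand in the upright cup and the other things on the bench have been left alone.

Things in the scene. Friction and masses are not known exactly. Their poses are not given: they have to be found in the camera images.
- pull_slide (a joint): How far the gauge's plunger is pulled out, m: 0 = home, stop at 0.075. The spring pulls it home with 0.6 N + 200 N/m (10.6 N at the broad ring); let go, it snaps back. The plunger has thin black rings every 10 mm and ONE broad black ring (6 mm wide), whose middle is level with the front face of the tube's mouth at 0.050; the next thin ring is at 0.060.
- gauge_mouth (a point): Spring gauge (newton meter): clear tube 34 mm in diameter, 170 mm long, level on an aluminium base screwed to the bench, white ringed plunger inside. Point: centre of the front face of the black collar at the tube's mouth, 45 mm above the bench. x axis: along the tube, away from the fork; the plunger is pulled along -x, roughly towards the robot. Place and yaw differ from start to start.
- gauge_fork (a point): Middle of the pocket of the steel fork on the plunger's end, 45 mm above the bench; moves with the plunger, axes as gauge_mouth (at home 60 mm in front of the mouth). The pocket takes a link's barrel lying crosswise, lowered in from above; its floor is 7 mm below this point, its back plate 15 mm behind (+x, top 21 mm above the point), the prongs' inner faces 10 mm ahead (-x); sides open.
- gauge_slot (a point): Middle of the upright slot between the fork's two prongs, 13 mm ahead (-x) of gauge_fork at the same height, axes as gauge_mouth. The slot is 16 mm wide, flared to about 26 mm at the top, open above; prongs 6 mm thick, 40 mm over both, tops 21 mm above this point. The link's tube leaves the pocket through it along -x; the barrel bears on the prongs once drawn 3 mm.
- cup: Plain grey holder cup: straight round cup, outer diameter 100 mm, inner 94 mm, 100 mm high, inner floor 4 mm above the bench, 0.45 kg, loose on the bench. Origin at the centre of its underside, z axis up.
- link1_mid (a point): First link of the row (link1 leftmost, at +y, to link5): link for a delta robot: black carbon tube 10 mm in diameter with a bonded aluminium barrel (14 mm in diameter, 28 mm long, lying crosswise like the bar of a T) at each end; barrel axes 150 mm apart, 164 mm overall, 35 g, ends alike. This point: its centre. x axis along the tube, y axis along the barrels; it starts flat on the bench, axis 7 mm up. Absent (None) in some starts.
- link1_a (a point): Centre of the barrel at the +x end of link1, 75 mm from its centre.
- link1_b (a point): Centre of the barrel at the -x end of link1, 75 mm from its centre.
- link2_mid (a point): Second link of the row (link1 leftmost, at +y, to link5): link for a delta robot: black carbon tube 10 mm in diameter with a bonded aluminium barrel (14 mm in diameter, 28 mm long, lying crosswise like the bar of a T) at each end; barrel axes 150 mm apart, 164 mm overall, 35 g, ends alike. This point: its centre. x axis along the tube, y axis along the barrels; it starts flat on the bench, axis 7 mm up. Absent (None) in some starts.
- link2_a (a point): Centre of the barrel at the +x end of link2, 75 mm from its centre.
- link2_b (a point): Centre of the barrel at the -x end of link2, 75 mm from its centre.
- link3_mid (a point): Third link of the row (link1 leftmost, at +y, to link5): link for a delta robot: black carbon tube 10 mm in diameter with a bonded aluminium barrel (14 mm in diameter, 28 mm long, lying crosswise like the bar of a T) at each end; barrel axes 150 mm apart, 164 mm overall, 35 g, ends alike. This point: its centre. x axis along the tube, y axis along the barrels; it starts flat on the bench, axis 7 mm up. Absent (None) in some starts.
- link3_a (a point): Centre of the barrel at the +x end of link3, 75 mm from its centre.
- link3_b (a point): Centre of the barrel at the -x end of link3, 75 mm from its centre.
- link4_mid (a point): Fourth link of the row (link1 leftmost, at +y, to link5): link for a delta robot: black carbon tube 10 mm in diameter with a bonded aluminium barrel (14 mm in diameter, 28 mm long, lying crosswise like the bar of a T) at each end; barrel axes 150 mm apart, 164 mm overall, 35 g, ends alike. This point: its centre. x axis along the tube, y axis along the barrels; it starts flat on the bench, axis 7 mm up. Absent (None) in some starts.
- link4_a (a point): Centre of the barrel at the +x end of link4, 75 mm from its centre.
- link4_b (a point): Centre of the barrel at the -x end of link4, 75 mm from its centre.
- link5_mid (a point): Fifth link of the row (link1 leftmost, at +y, to link5): link for a delta robot: black carbon tube 10 mm in diameter with a bonded aluminium barrel (14 mm in diameter, 28 mm long, lying crosswise like the bar of a T) at each end; barrel axes 150 mm apart, 164 mm overall, 35 g, ends alike. This point: its centre. x axis along the tube, y axis along the barrels; it starts flat on the bench, axis 7 mm up. Absent (None) in some starts.
- link5_a (a point): Centre of the barrel at the +x end of link5, 75 mm from its centre.
- link5_b (a point): Centre of the barrel at the -x end of link5, 75 mm from its centre.
- spool: Bystander: solder spool standing on end, 62 mm in diameter, 60 mm high. Origin at the centre of its underside.
- meter: Bystander: green multimeter lying flat, 150 x 78 x 42 mm. Origin at the centre of its underside.
- jig: Bystander: flat grey drilled plate, 110 x 80 x 6 mm. Origin at the centre of its underside.
- pliers: Bystander: pliers lying flat, 165 mm long, 12 mm high. Origin at the centre of its underside.
There are look-alikes about, which are no part of the job. Leave any orange or purple look-alike of the part that bears link1_mid alone. Leave any orange look-alike of the part that bears link5_mid alone.

How it is judged:
On the way, in this order (a step that is already met when the one before it is completed fails the run):
1. link1: its end barrel lies in the fork, drawn to 113 mm (within 3 mm) in front of the tube's mouth, that is with the broad ring level with the mouth, for 1 s (((distance between link1_a and gauge_fork below 0.014 m and x of link1_a in the frame of gauge_mouth between -0.116 and -0.11 m) or (distance between link1_b and gauge_fork below 0.014 m and x of link1_b in the frame of gauge_mouth between -0.116 and -0.11 m))), for 1 s.
2. link2: its end barrel lies in the fork, drawn to 113 mm (within 3 mm) in front of the tube's mouth, that is with the broad ring level with the mouth, for 1 s (((distance between link2_a and gauge_fork below 0.014 m and x of link2_a in the frame of gauge_mouth between -0.116 and -0.11 m) or (distance between link2_b and gauge_fork below 0.014 m and x of link2_b in the frame of gauge_mouth between -0.116 and -0.11 m))), for 1 s.
3. link3: its end barrel lies in the fork, drawn to 113 mm (within 3 mm) in front of the tube's mouth, that is with the broad ring level with the mouth, for 1 s (((distance between link3_a and gauge_fork below 0.014 m and x of link3_a in the frame of gauge_mouth between -0.116 and -0.11 m) or (distance between link3_b and gauge_fork below 0.014 m and x of link3_b in the frame of gauge_mouth between -0.116 and -0.11 m))), for 1 s.
4. link4: its end barrel lies in the fork, drawn to 113 mm (within 3 mm) in front of the tube's mouth, that is with the broad ring level with the mouth, for 1 s (((distance between link4_a and gauge_fork below 0.014 m and x of link4_a in the frame of gauge_mouth between -0.116 and -0.11 m) or (distance between link4_b and gauge_fork below 0.014 m and x of link4_b in the frame of gauge_mouth between -0.116 and -0.11 m))), for 1 s.
5. link5: its end barrel lies in the fork, drawn to 113 mm (within 3 mm) in front of the tube's mouth, that is with the broad ring level with the mouth, for 1 s (((distance between link5_a and gauge_fork below 0.014 m and x of link5_a in the frame of gauge_mouth between -0.116 and -0.11 m) or (distance between link5_b and gauge_fork below 0.014 m and x of link5_b in the frame of gauge_mouth between -0.116 and -0.11 m))), for 1 s.
At the end, for the whole second after the job is handed in: Every link present stands on end in the holder cup: the centre of its lower barrel is within 46 mm of the cup's axis and less than 50 mm above the cup's underside (any lean the cup allows is fine); the cup stands upright on the bench (tilt under 0.1 rad, at rest) and the plunger is home within 4 mm (((horizontal distance between link1_a and cup below 0.046 m and z of link1_a in the frame of cup between 0 and 0.05 m) or (horizontal distance between link1_b and cup below 0.046 m and z of link1_b in the frame of cup between 0 and 0.05 m)) and ((horizontal distance between link2_a and cup below 0.046 m and z of link2_a in the frame of cup between 0 and 0.05 m) or (horizontal distance between link2_b and cup below 0.046 m and z of link2_b in the frame of cup between 0 and 0.05 m)) and ((horizontal distance between link3_a and cup below 0.046 m and z of link3_a in the frame of cup between 0 and 0.05 m) or (horizontal distance between link3_b and cup below 0.046 m and z of link3_b in the frame of cup between 0 and 0.05 m)) and ((horizontal distance between link4_a and cup below 0.046 m and z of link4_a in the frame of cup between 0 and 0.05 m) or (horizontal distance between link4_b and cup below 0.046 m and z of link4_b in the frame of cup between 0 and 0.05 m)) and ((horizontal distance between link5_a and cup below 0.046 m and z of link5_a in the frame of cup between 0 and 0.05 m) or (horizontal distance between link5_b and cup below 0.046 m and z of link5_b in the frame of cup between 0 and 0.05 m)) and angle between cup's own z axis and vertical below 0.1 rad and height (world z) of cup below 0.008 m and linear speed of cup below 0.02 m/s and value of joint pull_slide below 0.004 m); the robot touches nothing.
It fails at once if the plunger is pulled out to the ring after the broad one (more than 60 mm) (value of joint pull_slide above 0.06 m).
It fails at once if the plunger snaps back (faster than 0.3 m/s) (velocity of joint pull_slide below -0.3 m/s).
It fails at once if the solder spool, multimeter, drilled plate or pliers is shifted by more than 30 mm (distance of any of spool, meter, jig, pliers from where it was at the start of the episode above 0.03 m).
Of link1, link2, link3, link4, link5 only 3 to 4 are there at a start; the rules pass over those that are not, and their reading is None.
At some moment in a run one of link1, link2, link3, link4, link5, cup may be knocked a few centimetres aside while the robot is not near it.
It also fails if it takes over 210 s, if anything falls off the work surface, if the arm or the gripper's body presses on something with over 40 N, if the wrist force passes 120 N, or if a joint passes its speed limit or range.

## Working session

There is one attempt and no reset: what is moved stays moved. The work goes in short steps, each a Python script; the robot and the scene stay as the last script left them, time stands still between calls to the robot, and variables do not carry over. Pictures are saved under pics/ and viewed, at most 14 in all, crops included, and the job is handed in when it is done.

```bash
mkdir -p pics; ls; python3 - <<'E'
from station import *
import cv2,numpy as np
np.set_printoptions(precision=4,suppress=True)
for n in("side","top","wrist"):
    im=read_camera(n); cv2.imwrite(f"pics/{n}0.png",im[:,:,::-1]); c=camera_info(n); print(n,{k:np.array(v) if not isinstance(v,str) else v for k,v in c.items()})
print(get_time(),get_tcp_pos(),get_ee_rot())
E
```

```text
pics
side {'intrinsics': array([[446.5396,   0.    , 317.6573],
       [  0.    , 446.5396, 203.0899],
       [  0.    ,   0.    ,   1.    ]]), 'T': array([[ 0.9968,  0.0602, -0.0531,  0.4411],
       [-0.0779,  0.5683, -0.8191, -1.1009],
       [-0.0191,  0.8206,  0.5711,  0.7783],
       [ 0.    ,  0.    ,  0.    ,  1.    ]])}
top {'intrinsics': array([[459.5325,   0.    , 324.5705],
       [  0.    , 459.5325, 201.8653],
       [  0.    ,   0.    ,   1.    ]]), 'T': array([[ 0.026 ,  0.9799, -0.1977,  0.2451],
       [-0.9997,  0.0249, -0.0081, -0.0899],
       [-0.0031,  0.1978,  0.9802,  1.3446],
       [ 0.    ,  0.    ,  0.    ,  1.    ]])}
wrist {'intrinsics': array([[333.1371,   0.    , 319.4737],
       [  0.    , 333.1371, 195.9031],
       [  0.    ,   0.    ,   1.    ]]), 'tool_from_camera': array([[-0.0001,  0.9661,  0.2581,  0.0704],
       [ 1.    ,  0.0001,  0.0001,  0.0003],
       [ 0.0001,  0.2581, -0.9661, -0.161 ],
       [ 0.    ,  0.    ,  0.    ,  1.    ]])}
0.15 [0.2799 0.5583 0.2221] [-0.0001  0.2303  0.9731 -0.0006]
```

View pics/top0.png

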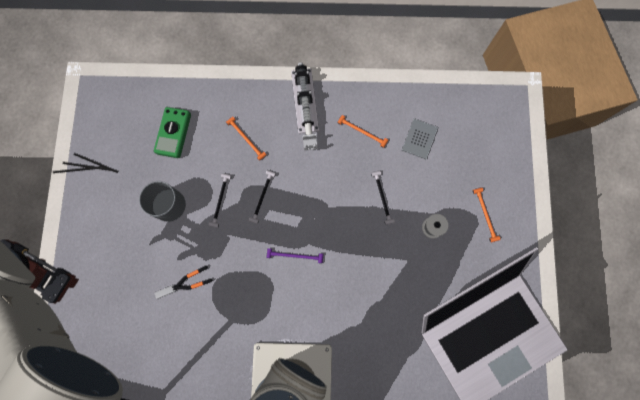

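View pics/side0.png

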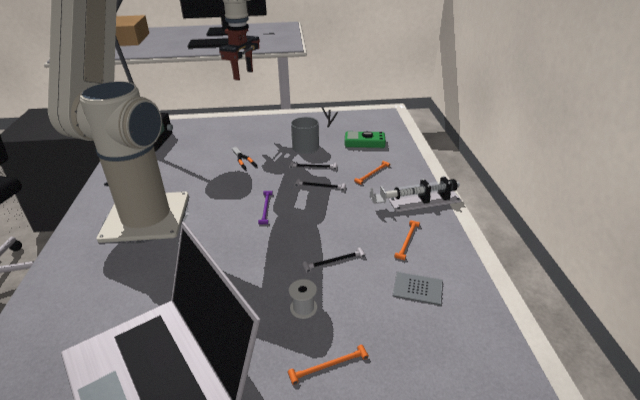

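Top view: three black links at about (220,199), (264,197) and (384,198), and the gauge fork at (311,143). The rear of the gauge is at (302,70), and the cup is at (160,200). The orange and purple look-alikes can be ignored. Side view agrees.

```bash
cat > h.py <<'E'
from station import *
import cv2,numpy as np
from scipy.spatial.transform import Rotation as Ro
np.set_printoptions(precision=4,suppress=True)
def R_tool(): q=get_ee_rot(); return Ro.from_quat([q[1],q[2],q[3],q[0]]).as_matrix()
def cam(name):
    c=camera_info(name)
    if name=="wrist":
        T=np.eye(4);T[:3,:3]=R_tool();T[:3,3]=get_tcp_pos();T=T@np.array(c["tool_from_camera"])
    else: T=np.array(c["T"])
    return np.array(c["intrinsics"]),T
def shot(name,save=None):
    K,T=cam(name); im=np.ascontiguousarray(read_camera(name)[:,:,::-1])
    if save: cv2.imwrite(f"pics/{save}.png",im)
    return im,K,T
def ray(uv,z,K,T):
    uv=np.atleast_2d(np.array(uv,float)); d=np.linalg.inv(K)@np.c_[uv,np.ones(len(uv))].T
    d=T[:3,:3]@(d*np.array([[1],[-1],[-1]])); o=T[:3,3:]
    return (o+d*((z-o[2])/d[2])).T
def proj(P,K,T):
    p=np.linalg.inv(T)@np.append(P,1); p=K@(p[:3]*[1,-1,-1]); return p[:2]/p[2]
def quat(az,tilt=0):
    """tool x along azimuth az, tool down; tilt lifts the tool axis outward"""
    R=Ro.from_euler('z',az)*Ro.from_euler('y',-tilt)*Ro.from_matrix(np.diag([1,-1,-1.]))
    q=R.as_quat(); return [q[3],q[0],q[1],q[2]]
def links(im,K,T,minlen=0.09):
    out=[]; m=(im.max(2)<42).astype(np.uint8)*255
    for c in cv2.findContours(m,cv2.RETR_EXTERNAL,cv2.CHAIN_APPROX_NONE)[0]:
        if len(c)<20: continue
        P=ray(c[:,0,:],0.007,K,T)[:,:2]
        (cx,cy),(w,h),a=cv2.minAreaRect((P*1000).astype(np.float32))
        L,W=max(w,h),min(w,h)
        if 90<L<190 and W<25:
            vx,vy,_,_=cv2.fitLine((P*1000).astype(np.float32),cv2.DIST_L2,0,.01,.01).ravel()
            az=np.arctan2(vy,vx); az=(az+np.pi/2)%np.pi-np.pi/2
            out.append((round(cx/1000,4),round(cy/1000,4),round(float(az),3),round(L),round(W)))
    return sorted(out,key=lambda l:-l[1])
E
python3 - <<'E'
from h import *
im,K,T=cv2.imread("pics/top0.png"),*cam("top")
print(*links(im,K,T),sep="\n")
print("fork",ray((311,143),.045,K,T),"rear",ray((302,70),.045,K,T))
print("cup rim",ray([(140,195),(176,195),(158,183),(158,208)],.1,K,T))
c,f=ray((160,197),.1,K,T)[0],ray((311,143),.045,K,T)[0]
for az in(0.6,0.75): 
  for t in(0.7,0.9,1.05,1.2,1.4): print(az,t,inverse_kinematics([c[0],c[1],.14],quat(az,t)))
print(inverse_kinematics([f[0]-.13,f[1],.04],quat(0)))
E
```

```text
(0.5127, 0.2321, -0.186, 107, 8)
(0.527, 0.1083, -0.307, 108, 9)
(0.0339, -0.0293, 1.077, 134, 20)
(0.534, -0.2503, 0.263, 107, 8)
fork [[ 0.684  -0.0343  0.045 ]] rear [[0.9174 0.0007 0.045 ]]
cup rim [[0.5026 0.4329 0.1   ]
 [0.5051 0.333  0.1   ]
 [0.538  0.3863 0.1   ]
 [0.4672 0.3793 0.1   ]]
0.6 0.7 [ 0.6417  0.4187  2.1527  3.347   0.1322 -1.7425]
0.6 0.9 [ 0.6464  0.4899  2.2516  3.2174  0.5006 -1.6085]
0.6 1.05 [ 0.6498  0.5818  2.3053  3.2021  0.7959 -1.5883]
0.6 1.2 [ 0.6528  0.7015  2.3363  3.1969  1.0964 -1.5769]
0.6 1.4 [ 0.6555  0.8826  2.3366  3.1965  1.4775 -1.5665]
0.75 0.7 [ 0.5717  0.4199  2.1502  2.3788  0.1661 -0.9519]
0.75 0.9 [ 0.5518  0.4909  2.2482  2.8202  0.51   -1.4122]
0.75 1.05 [ 0.5375  0.5823  2.3014  2.8835  0.799  -1.4957]
0.75 1.2 [ 0.5251  0.7012  2.3319  2.9055  1.0943 -1.5436]
0.75 1.4 [ 0.5136  0.8809  2.3319  2.9075  1.4693 -1.5876]
[-0.0833  0.5955  1.879  -0.      0.667   1.4875]
```

```bash
python3 - <<'E'
from h import *
for az in(0.3,0.6,0.9): 
  for t in(0.7,0.9,1.05,1.2): print(az,t,inverse_kinematics([.5,.38,.14],quat(az,-t)))
move_pose([.5,.4,.3],quat(.4)); move_pose([.46,.18,.27],quat(0))
im,K,T=shot("wrist","w1"); print(*links(im,K,T),sep="\n")
move_pose([.68,-.035,.22],quat(.15))
im,K,T=shot("wrist","w2"); np.savez("w2.npz",K=K,T=T)
print(get_time())
E
```

```text
0.3 0.7 [0.5517 0.8671 1.2022 0.1639 1.7541 1.7951]
0.3 0.9 [0.5392 0.9778 1.078  0.2023 1.9644 1.7997]
0.3 1.05 [0.5322 1.0604 0.9924 0.2354 2.1145 1.8114]
0.3 1.2 [0.5271 1.1408 0.9157 0.2748 2.2574 1.8312]
0.6 0.7 [0.6235 0.8802 1.1746 0.0155 1.7866 1.5921]
0.6 0.9 [0.6223 0.9937 1.0431 0.0193 2.0045 1.5928]
0.6 1.05 [0.6217 1.0782 0.9524 0.0226 2.1608 1.5942]
0.6 1.2 [0.6212 1.1603 0.8709 0.0267 2.3101 1.5965]
0.9 0.7 [ 0.6955  0.8736  1.1885 -0.1338  1.7674  1.3872]
0.9 0.9 [ 0.7056  0.9857  1.0607 -0.1658  1.9808  1.3824]
0.9 1.05 [ 0.7112  1.0692  0.9727 -0.1937  2.1335  1.3718]
0.9 1.2 [ 0.7153  1.1504  0.8936 -0.2272  2.2788  1.354 ]
(0.5123, 0.2323, -0.17, 112, 8)
(0.5262, 0.1076, -0.294, 112, 8)
3.9583
```

View pics/w1.png

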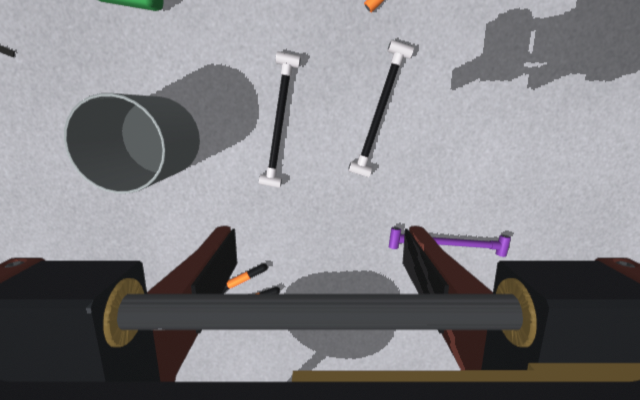

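View pics/w2.png

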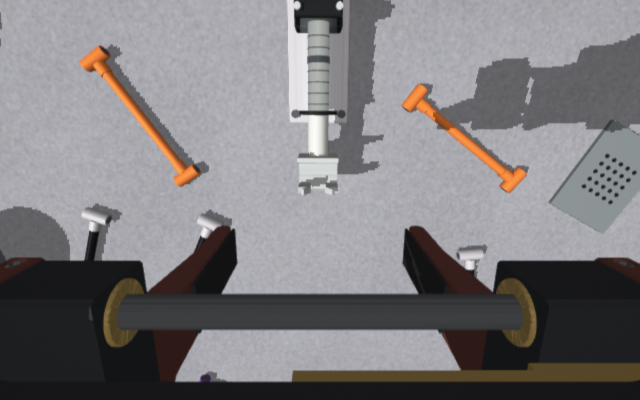

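Wrist views: the links' tubes measure 112 mm of visible black, which is 136 mm less the two white sleeves, so the midpoints are sound. The gauge axis is at column ~318, with the collar at row ~113 and the fork at rows 157–192. I'll crop the gauge for detail.

```bash
python3 - <<'E'
import cv2
im=cv2.imread("pics/w2.png")[0:200,270:370]; cv2.imwrite("pics/w2c.png",cv2.resize(im[100:200],None,fx=6,fy=6,interpolation=cv2.INTER_NEAREST))
E
```

```text
(no output)
```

View pics/w2c.png

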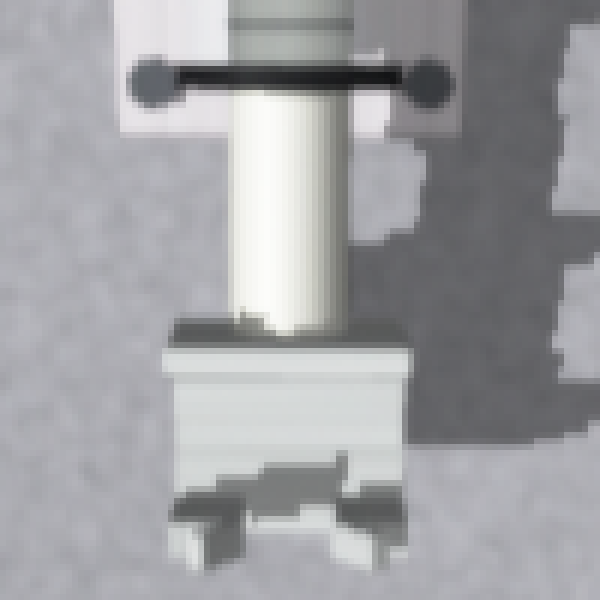

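Crop: the back plate's top front edge is at row 162.7, and the prong tops span rows 188.3–195 at centre column 317.8. The collar face is at row ~114.5, column 318.4.

```bash
python3 - <<'E'
from h import *
d=np.load("w2.npz");K,T=d["K"],d["T"]
P=ray([(317.8,162.7),(317.8,188.3),(317.8,195)],.066,K,T)
Q=ray([(318.3,130)],.053,K,T); C=ray([(318.4,114.6)],.064,K,T); R=ray([(318.6,30)],.06,K,T)
print(P,Q,C,R)
a=np.arctan2(R[0,1]-P[1,1],R[0,0]-P[1,0]); u=np.array([np.cos(a),np.sin(a)])
print("yaw",a,"plate->prong",(P[0]-P[1])[:2]@u)
f=((P[0][:2]-15e-3*u)+(P[1][:2]+10e-3*u))/2; print("fork",f,"mouth-fork",(C[0,:2]-f)@u)
E
```

```text
[[ 0.6982 -0.029   0.066 ]
 [ 0.6733 -0.0327  0.066 ]
 [ 0.6667 -0.0337  0.066 ]] [[ 0.7277 -0.025   0.053 ]] [[ 0.7423 -0.0229  0.064 ]] [[ 0.8138 -0.0123  0.06  ]]
yaw 0.1447832768638416 plate->prong 0.025129574928911474
fork [ 0.6833 -0.0312] mouth-fork 0.05960899503650267
```

```bash
cat > ops.py <<'E'
from h import *
A=0.145; U=np.array([np.cos(A),np.sin(A),0]); FORK=np.array([.6833,-.0312,.045]); G=.110; ZG=.003
def find(near):
    """close look at the link near (x,y,az); returns mid x,y,az"""
    x,y,az=near; c=np.array([x,y])-.05*np.array([np.cos(az),np.sin(az)])
    move_pose([*c,.25],quat(az)); l=links(*shot("wrist"))
    l=min(l,key=lambda k:np.hypot(k[0]-x,k[1]-y)); print("link",l)
    assert abs(l[3]-112)<8; return l[:3]
def pick(x,y,az):
    p=np.array([x,y])-(G-.075)*np.array([np.cos(az),np.sin(az)])
    command_gripper(.5); move_pose([*p,.1],quat(az)); movel([*p,ZG],v=.1,until_force=10)
    command_gripper(0); print("grip",get_grip_width(),get_finger_force(),get_tcp_pos())
    movel([*p,.16],v=.2)
def hook():
    t=FORK+U*(.0025-G); z=ZG+.0385
    move_pose([*t[:2],.16],quat(A)); f0=np.array(get_ft_force())
    hit=movel([*t[:2],z+.03],v=.1,until_force=6); hit=hit or movel([*t[:2],z],v=.04,until_force=5)
    print("lowered",hit,get_tcp_pos(),np.array(get_ft_force())-f0,get_grip_width())
    return f0
def travel(s,v=.04):
    t=FORK+U*(.0025-G-s); movel([*t[:2],ZG+.0385],v=v)
    return (np.array(get_tcp_pos())-FORK)@U, np.array(get_ft_force())
E
python3 - <<'E'
from ops import *
l=find((.5123,.2323,-.17)); pick(*l); f0=hook()
im,_,_=shot("wrist","hook1")
for s in(.003,.006,.009,.015,.03,.042): p,f=travel(s); print(s,p,f-f0,(f-f0)@U)
wait(.2);print(get_ft_force()-f0,get_grip_width(),get_time()); shot("wrist","pull1")
E
python3 -c "
import cv2,numpy as np
a,b=[cv2.imread(f'pics/{n}.png')[:,200:440] for n in('hook1','pull1')]
cv2.imwrite('pics/hp.png',cv2.resize(np.hstack([a,b])[:330],None,fx=1.6,fy=1.6))"
```

```text
link (0.5121, 0.2321, -0.184, 113, 7)
grip 0.0980968400915371 29.996346831321716 [0.4777 0.2385 0.0031]
lowered False [ 0.5771 -0.0467  0.0416] [ 0.311  -0.9195 -0.7101] 0.10287782291828403
0.003 -0.11072972129961785 [1.8271 0.4947 0.0904] 1.879383487024917
0.006 -0.11368583991679253 [ 0.2358  0.2191 -0.0879] 0.2649701442648357
0.009 -0.11643352115386434 [ 2.0186  0.5615 -0.353 ] 2.0785112009729723
0.015 -0.12246119946631198 [1.7986 0.9409 0.0665] 1.9157122276956944
0.03 -0.13710775486745835 [ 5.9258  1.2072 -0.7868] 6.038086386266662
0.042 -0.14806343379541956 [ 8.4178  1.4488 -0.8957] 8.538848534192077
[ 7.6183  0.5612 -1.3202] 0.10369077723705682 14.8667
```

View pics/hp.png

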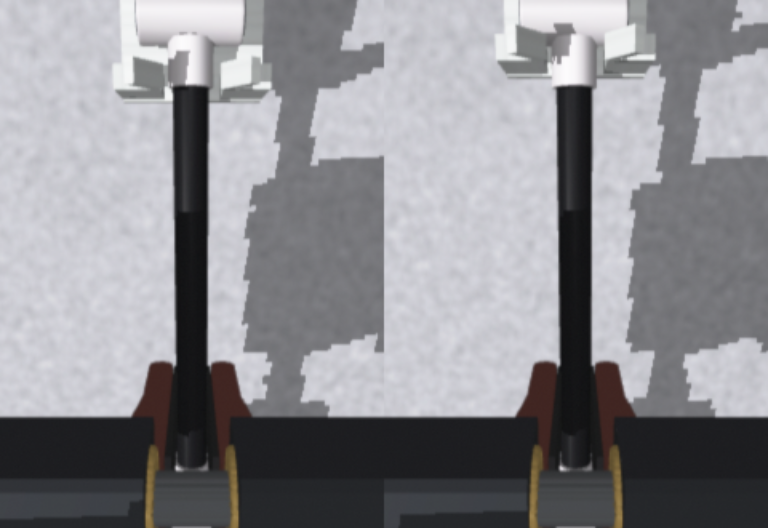

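Hooked: the barrel sits in the pocket, the sleeve passes through the slot, and the sleeve edge stays at the same row, so there is no slip. I'll check with averaged force and a ray to the sleeve edge, then finish the pull.

```bash
cat >> ops.py <<'E'
def edge():
    """x along the gauge (from the home fork) of the barrel centre, from the sleeve/tube edge in the wrist view"""
    im,K,T=shot("wrist"); g=im.max(2)[20:110,316:323].mean(1); d=g[:-3]-g[3:]
    i=int(np.argmax(d)); w=np.clip(d[i-2:i+3],0,None); r=20+1.0+(w*np.arange(i-2,i+3)).sum()/w.sum()+.5
    p=ray((319.5,r),.051,K,T)[0]; return (p-FORK)@U+.019
def force(f0,n=8):
    f=[]; 
    for _ in range(n): wait(.02); f.append(np.array(get_ft_force())-f0)
    return np.mean(f,0)@U
def tcpx(): return (np.array(get_tcp_pos())-FORK)@U
def to(x,v=.04):
    """TCP to x along the gauge, correcting the servo lag once"""
    t=FORK+U*x; movel([*t[:2],ZG+.0385],v=v)
E
python3 - <<'E'
from ops import *
f0=np.zeros(3)
print("now",tcpx(),force(f0),edge())
to(-.1605,.03); wait(.15); print("f",force(f0),tcpx(),edge(),get_grip_width())
shot("side","sidepull"); print(get_time())
im=cv2.imread("pics/sidepull.png"); cv2.imwrite("pics/sp.png",cv2.resize(im[150:230,330:470],None,fx=5.6,fy=5.6,interpolation=cv2.INTER_CUBIC))
E
```

```text
now -0.14789009286972263 7.022453971591833 -0.03614937131412814
f 9.389429815719048 -0.15794264499411273 -0.04614840095049634 0.10339692985860442
16.0
```

View pics/sp.png

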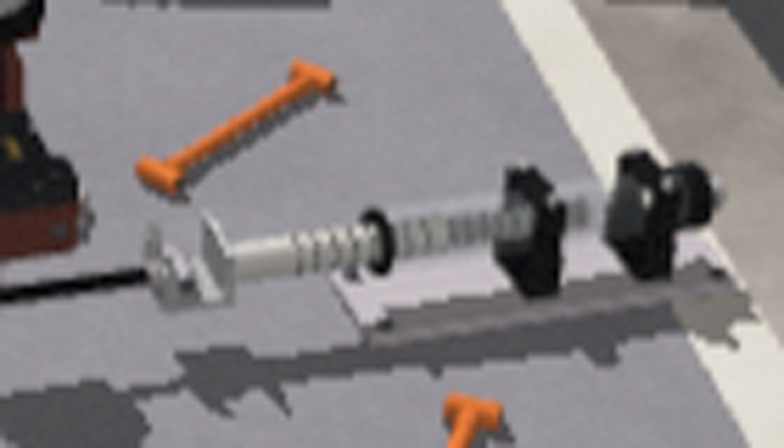

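Side view: four thin rings are outside and the broad ring is just about to reach the collar at crop pixel (375,240). Force, sleeve edge and TCP all give a plunger draw of 43–45 mm, so about 6.5 mm more.

```bash
python3 - <<'E'
from ops import *
f0=np.zeros(3)
to(-.1672,.03); wait(.1); e=edge(); print("f",force(f0),tcpx(),e)
c=-.1672-np.clip(e+.0528,-.004,.004)
if abs(e+.0528)>.0007: to(c,.02)
wait(.4); print(c,force(f0),tcpx(),edge()); shot("side","sidepull2"); wait(.9); print(tcpx(),edge(),get_time())
im=cv2.imread("pics/sidepull2.png"); cv2.imwrite("pics/sp2.png",cv2.resize(im[165:215,370:430],None,fx=10,fy=10,interpolation=cv2.INTER_CUBIC))
E
```

```text
f 10.700869410970364 -0.16410809535597828 -0.052290297527631424
-0.16770970247236855 10.249562696604233 -0.16410479826822721 -0.05228527432145154
-0.16406638216842837 -0.05224666482190654 18.2417
```

View pics/sp2.png

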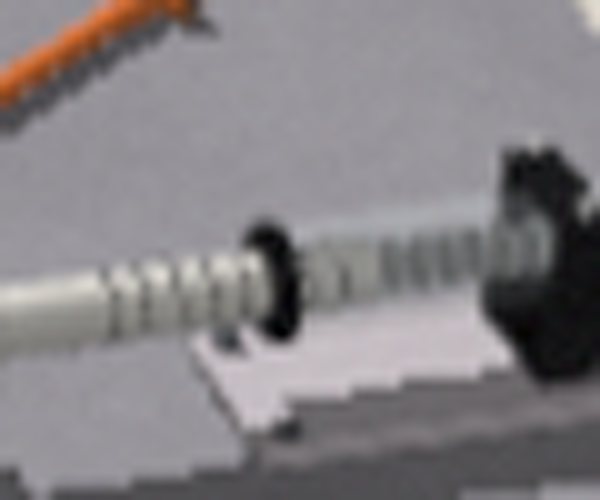

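```bash
python3 - <<'E'
from ops import *
K,T=cam("side"); im=cv2.imread("pics/sidepull2.png")
M=FORK+.06*U
s=np.arange(-.06,.02,.001)
# nearest plunger line: visible middle of the plunger (r~9mm) facing camera
n=T[:3,3]-M; n-=U*(n@U); n/=np.linalg.norm(n)
P=np.array([proj(M+U*k+.009*n,K,T) for k in s])
v=[cv2.getRectSubPix(im.max(2),(1,1),(float(p[0]),float(p[1])))[0,0] for p in P]
print([(int(round(k*1000)),int(x)) for k,x in zip(s,v)])
print(proj(M,K,T),"crop",(proj(M,K,T)-[370,165])*10)
E
```

```text
[(-60, 145), (-59, 145), (-58, 146), (-57, 146), (-56, 146), (-55, 146), (-54, 146), (-53, 146), (-52, 147), (-51, 140), (-50, 131), (-49, 123), (-48, 125), (-47, 131), (-46, 138), (-45, 141), (-44, 143), (-43, 144), (-42, 137), (-41, 124), (-40, 112), (-39, 112), (-38, 123), (-37, 133), (-36, 140), (-35, 142), (-34, 144), (-33, 145), (-32, 143), (-31, 141), (-30, 137), (-29, 134), (-28, 131), (-27, 131), (-26, 135), (-25, 138), (-24, 142), (-23, 142), (-22, 143), (-21, 142), (-20, 131), (-19, 119), (-18, 108), (-17, 117), (-16, 127), (-15, 137), (-14, 140), (-13, 142), (-12, 145), (-11, 139), (-10, 131), (-9, 123), (-8, 125), (-7, 132), (-6, 138), (-5, 140), (-4, 137), (-3, 133), (-2, 119), (-1, 95), (0, 70), (1, 51), (2, 39), (3, 28), (4, 20), (5, 21), (6, 23), (7, 30), (8, 58), (9, 85), (10, 109), (11, 113), (12, 119), (13, 125), (14, 130), (15, 135), (16, 139), (17, 140), (18, 140), (19, 140)]
[395.7542 193.1878] crop [257.5425 281.8783]
```

```bash
cat >> ops.py <<'E'
def cup(im,K,T,save=None):
    """cup axis x,y from the greenish-grey blob's convex hull (top view): rim circle at z=.1"""
    b,g,r=[im[:,:,i].astype(int) for i in range(3)]
    m=((g-r>4)&(im.max(2)<140)&(g-r<30)&(abs(g-b)<12)).astype(np.uint8)*255
    m=cv2.morphologyEx(m,cv2.MORPH_CLOSE,np.ones((5,5)))
    if save: cv2.imwrite(save,m)
    out=[]
    for c in cv2.findContours(m,cv2.RETR_EXTERNAL,cv2.CHAIN_APPROX_NONE)[0]:
        if cv2.contourArea(c)>300:
            P=ray(c[:,0,:],.1,K,T); (x,y),rad=cv2.minEnclosingCircle((P[:,:2]*1000).astype(np.float32)); out.append((x/1000,y/1000,rad))
    return out
E
python3 - <<'E'
from ops import *
to(-.1075,.035); print(tcpx(),get_grip_width())
p=get_tcp_pos(); movel([p[0],p[1],.17],v=.1); print(get_ft_force(),get_grip_width(),get_time())
im=cv2.imread("pics/top0.png"); print(im[200,158],im[190,150],im[215,160],im[205,195],im[196,176]); print(cup(im,*cam("top")))
im=shot("top","top1")[0]; print(cup(im,*cam("top")))
cam_w=cv2.imread("pics/w1.png"); print(cam_w[140,90],cam_w[140,180],cam_w[100,220])
E
```

```text
-0.1077318403589778 0.10375811838038478
[-0.0617 -0.112  -1.3236] 0.1045831524309423 21.5333
[74 72 69] [47 45 45] [91 87 85] [89 83 85] [45 42 41]
[(0.037982952117919924, 0.5559669189453125, 120.91305541992188), (0.07893911743164063, -0.5669282836914062, 53.083763122558594)]
[(0.07893911743164063, -0.5669282836914062, 53.083763122558594)]
[59 59 56] [60 60 57] [110 106 106]
```

```bash
cat >> ops.py <<'E'
def cup(im=None,near=(.503,.383)):
    """rim circle in the top view"""
    K,T=cam("top"); im=shot("top")[0] if im is None else im
    g=cv2.resize(cv2.cvtColor(im,cv2.COLOR_BGR2GRAY),None,fx=3,fy=3,interpolation=cv2.INTER_CUBIC)
    c=cv2.HoughCircles(g,cv2.HOUGH_GRADIENT,1,8,param1=120,param2=14,minRadius=50,maxRadius=62)
    o=[(*ray(((x+.5)/3-.5,(y+.5)/3-.5),.1,K,T)[0,:2],r/3) for x,y,r in c[0]]
    return [k for k in o if np.hypot(k[0]-near[0],k[1]-near[1])<.09][:4]
E
python3 - <<'E'
from ops import *
print(cup(cv2.imread("pics/top0.png"))); im=cv2.imread("pics/top1.png"); print(cup(im))
print(links(im,*cam("top")))
cv2.imwrite("pics/t1c.png",cv2.resize(im[130:250,90:420],None,fx=2.4,fy=2.4,interpolation=cv2.INTER_CUBIC))
E
```

```text
[(np.float64(0.49195087489208356), np.float64(0.38593163833847377), np.float32(16.800001)), (np.float64(0.500312378475716), np.float64(0.39139365625489847), np.float32(20.033333)), (np.float64(0.48931706173485034), np.float64(0.37826540601350345), np.float32(19.566668)), (np.float64(0.500499970081923), np.float64(0.38399246367080786), np.float32(17.133333))]
[(np.float64(0.4929153186829121), np.float64(0.38510040816309166), np.float32(16.9)), (np.float64(0.49932231332484167), np.float64(0.39314998883207825), np.float32(20.466667)), (np.float64(0.500499970081923), np.float64(0.38399246367080786), np.float32(17.133333))]
[(-0.0408, 0.5287, 1.56, 151, 21), (0.5357, -0.2511, 0.278, 104, 6)]
```

View pics/t1c.png

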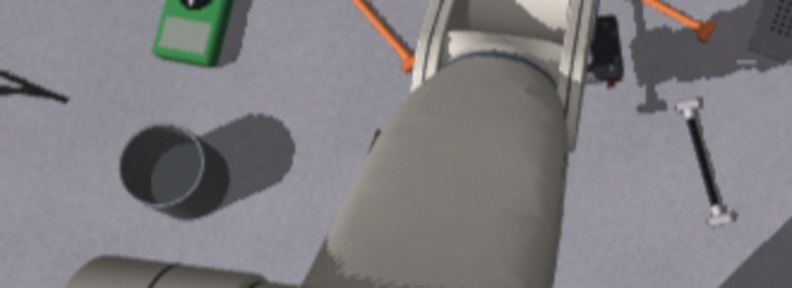

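The crop shows the rim centred at about (157.7,199.2) in the full picture, which matches the first Hough circle, so the cup is at (0.492, 0.386). The remaining link at upper right is undisturbed. I'll place link 1.

```bash
cat >> ops.py <<'E'
def place(c,lat,rad=.02,tilt=1.05,zb=.03,az=None,op=.22):
    az=np.arctan2(c[1],c[0]) if az is None else az
    q=quat(az,-tilt); R=Ro.from_quat([q[1],q[2],q[3],q[0]]).as_matrix()
    er=np.array([np.cos(az),np.sin(az),0]); el=np.array([-er[1],er[0],0])
    def tcp(z): return np.array([c[0],c[1],z])+er*rad+el*lat-R@np.array([G,0,-.004])
    p=get_tcp_pos(); movel([p[0],p[1],.27],v=.25)
    move_pose(tcp(.19),q); hit=movel(tcp(zb),v=.12,until_force=6)
    print("placed",hit,get_tcp_pos(),tcp(zb),get_ft_force()); command_gripper(op); wait(.2)
    e=np.array(get_tcp_pos())-.13*R[:,2]; movel(e,v=.15)
    e[2]=max(e[2],.3); movel(e,v=.25)
E
python3 - <<'E'
from ops import *
c=cup()[0]; print(c); place(c[:2],.02)
im,_,_=shot("top","top2"); print(cup(im)); print(links(im,*cam("top")),get_time())
im=shot("wrist","w3")[0]
E
```

```text
(np.float64(0.49103362357097247), np.float64(0.3849150935745567), np.float32(17.300001))
placed False [0.449  0.3774 0.1243] [0.4486 0.3771 0.1234] [-0.3705  0.8802 -0.4703]
[(np.float64(0.49293875759244266), np.float64(0.3841763310535553), np.float32(16.800001)), (np.float64(0.49932231332484167), np.float64(0.39314998883207825), np.float32(20.466667)), (np.float64(0.5023637543453925), np.float64(0.38510316944235135), np.float32(17.133333))]
[(1.0593, 0.8951, 0.761, 116, 9), (-0.0408, 0.5301, 1.562, 149, 21), (0.5271, 0.1069, -0.296, 107, 6), (0.0076, -0.0634, 0.651, 110, 13), (0.5356, -0.2509, 0.27, 104, 5)] 27.5833
```

```bash
python3 - <<'E'
import cv2,numpy as np
a=cv2.imread("pics/top2.png")[130:250,90:290]; b=cv2.imread("pics/w3.png")
cv2.imwrite("pics/p2.png",np.hstack([cv2.resize(a,(600,360)),cv2.resize(b,(576,360))])[:, :600] if 0 else cv2.resize(a,(800,480),interpolation=cv2.INTER_CUBIC))
E
```

```text
(no output)
```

View pics/p2.png

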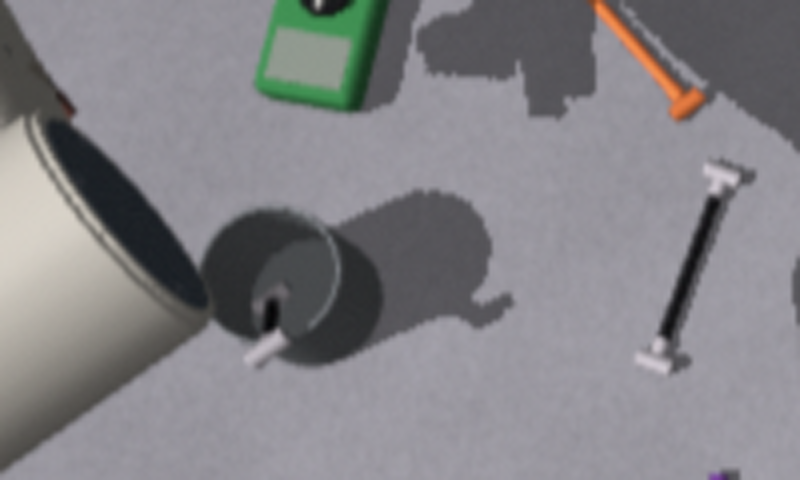

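Link 1 stands in the cup with its top barrel leaning on the rim at crop (265,350). Link 2 is lying at about (690,260) in the crop, unmoved. Now link 2, pulled the same way.

```bash
cat >> ops.py <<'E'
def test():
    f0=np.array(get_ft_force()); hook(); e0=edge(); x0=tcpx(); print("hooked: barrel",e0,"tcp",x0+G)
    assert -.008<e0<.008
    to(-.145,.04); wait(.1); print("mid",force(np.zeros(3)),tcpx()+G,edge())
    c=-.1672+np.clip((x0+.1075)-(e0-.0043),-.002,.002)*0
    to(c,.03); wait(.1)
    for _ in range(4):
        e=edge(); print("e",e,tcpx()+G)
        if abs(e+.0527)<.0009: break
        c-=np.clip(e+.0527,-.003,.003)*1.0; c=max(c,-.172); to(c,.02); wait(.1)
    t=get_time(); F=force(np.zeros(3)); wait(1.2); print("held",F,edge(),get_grip_width(),get_time()-t)
    assert abs(F-10.5)<1.5
    to(-.1075,.035); p=get_tcp_pos(); movel([p[0],p[1],.17],v=.1); print("out",get_grip_width(),get_time())
E
python3 - <<'E'
from ops import *
print(ray((156.2,217.5),.138,*cam("top")))
l=find((.5265,.1072,-.296)); pick(*l); test()
shot("wrist","w4")
E
```

```text
[[0.4346 0.3673 0.138 ]]
link (0.526, 0.1079, -0.298, 112, 7)
grip 0.1038744209113625 30.0001260638237 [0.4926 0.1182 0.0031]
lowered False [ 0.5771 -0.0468  0.0416] [-1.0144 -0.522  -0.2961] 0.10437565051653588
hooked: barrel 0.004086059573572444 tcp 0.002721874865213955
mid 6.313964295343848 -0.0336531986910409 -0.03212895273135655
e -0.0523571440199017 -0.0539442909530448
held 10.076021918778647 -0.052353324557660286 0.1026666180880725 1.3832999999999984
out 0.10072017452347377 42.75
```

```bash
python3 - <<'E'
from ops import *
c=cup(); print(c); c=min(c,key=lambda k:np.hypot(k[0]-.492,k[1]-.385)); place(c[:2],-.02)
im,_,_=shot("top","top3"); print(cup(im)); print(links(im,*cam("top")),get_time())
cv2.imwrite("pics/p3.png",cv2.resize(im[130:250,90:290],(800,480),interpolation=cv2.INTER_CUBIC))
E
```

```text
[(np.float64(0.5036595406176607), np.float64(0.3713133246350586), np.float32(17.833334)), (np.float64(0.511128069282584), np.float64(0.37574695854643625), np.float32(18.266666))]
placed False [0.4851 0.3328 0.1243] [0.4848 0.3325 0.1234] [-0.0682  0.098  -0.965 ]
[(np.float64(0.5045804387665239), np.float64(0.372329791297609), np.float32(17.133333))]
[(1.1203, 0.8132, 0.712, 120, 13), (-0.0408, 0.5287, 1.56, 151, 21), (0.004, -0.0666, 0.582, 98, 11), (0.5357, -0.2511, 0.272, 104, 5)] 48.625
```

View pics/p3.png

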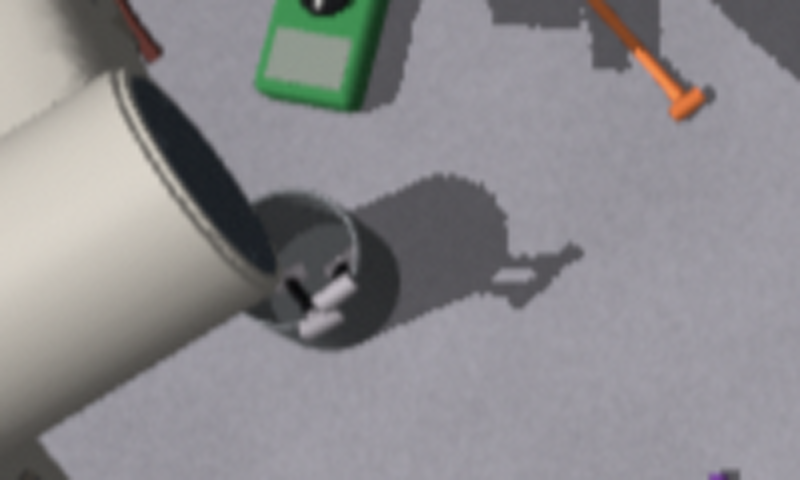

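The cup had been knocked to about (0.504, 0.372). The Hough fix caught that, and both links stand inside with top barrels at crop (320,323) and (338,290). Now link 3.

```bash
sed -i 's/\.0527/.0531/g; s/c=-.1672+.*$/c=-.1678/' ops.py; python3 - <<'E'
from ops import *
l=find((.5357,-.251,.272)); pick(*l); test()
c=cup(near=(.5045,.372)); print(c); c=min(c,key=lambda k:np.hypot(k[0]-.5045,k[1]-.372)); place(c[:2],.016,rad=.012,tilt=1.3,zb=.06,op=.25)
p=get_tcp_pos(); move_pose([.5,.1,.35],quat(0))
im,_,_=shot("top","top4"); print(cup(im)); print(links(im,*cam("top")),get_time())
a=shot("side")[0][90:190,260:390]
cv2.imwrite("pics/p4.png",np.hstack([cv2.resize(im[160:240,110:214],(390,300)),cv2.resize(a,(390,300))]))
E
```

```text
link (0.5331, -0.2525, 0.272, 112, 4)
grip 0.10177088437416343 29.981246888637543 [ 0.4994 -0.2619  0.0031]
lowered False [ 0.5771 -0.0467  0.0416] [ 0.8642 -0.4289  0.2647] 0.1012441152538421
hooked: barrel 0.004155719446984079 tcp 0.0027215662661836254
mid 6.648704203994136 -0.03365096984447162 -0.03197853156690175
e -0.052837796253464714 -0.05451470522183881
held 10.632634173529304 -0.05283066921848113 0.10049690044584066 1.3832999999999984
out 0.10100232843821998 65.0333
[(np.float64(0.5045335346439092), np.float64(0.37418101300843976), np.float32(16.800001)), (np.float64(0.49997882196543864), np.float64(0.36725063017874937), np.float32(19.366667)), (np.float64(0.5130683756637237), np.float64(0.37407641254241464), np.float32(17.4))]
placed False [0.4782 0.3746 0.1658] [0.4779 0.3744 0.1649] [0.6638 0.2116 0.0248]Traceback (most recent call last):
  File "<stdin>", line 3, in <module>
  File "ops.py", line 62, in place
    e=np.array(get_tcp_pos())-.13*R[:,2]; movel(e,v=.15)
                                          ~~~~~^^^^^^^^^
station.MotionError: the arm cannot follow that straight line within its joint ranges
```

The retreat line was out of range, so I'll back off a shorter way and then go up.

```bash
python3 - <<'E'
from ops import *
R=R_tool()
for d in(.1,.08,.06,.04):
    try: e=np.array(get_tcp_pos())-d*R[:,2]; movel(e,v=.12); print("back",d); break
    except MotionError: pass
for z in(.32,.28,.24):
    try: movel([e[0],e[1],z],v=.15); print("up",z); break
    except MotionError: pass
move_pose([.5,.1,.35],quat(0))
im,_,_=shot("top","top4"); print(cup(im)); print(links(im,*cam("top")),get_time(),get_ft_force())
a=shot("side")[0][90:190,260:390]
cv2.imwrite("pics/p4.png",np.hstack([cv2.resize(im[160:240,110:214],(390,300)),cv2.resize(a,(390,300))]))
E
```

```text
back 0.1
[(np.float64(0.5035891874307833), np.float64(0.3740897844412628), np.float32(17.066668))]
[(-0.0408, 0.5287, 1.56, 151, 21), (0.7666, 0.1654, 0.213, 113, 8)] 71.6083 [ 0.7128 -0.6349  0.3267]
```

View pics/p4.png

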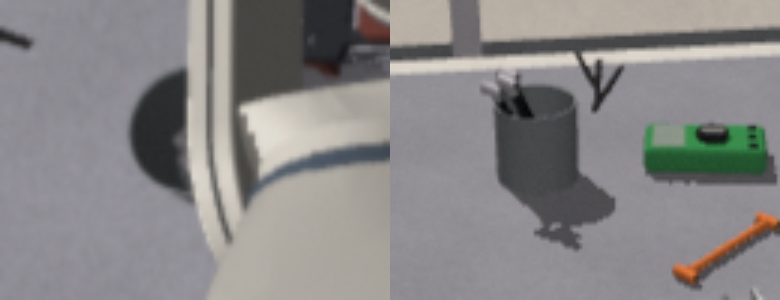

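Side crop: the cup is upright with link tops above its rim. I'll take one close wrist look to count them.

```bash
python3 - <<'E'
from ops import *
move_pose([.44,.3,.33],quat(.5)); wait(.2)
im,K,T=shot("wrist","w5"); t,_,_=shot("top","top5")
p=proj(np.array([.504,.373,.08]),K,T); x,y=np.clip(p.astype(int),[90,70],[550,330]); print(p)
a=im[y-70:y+70,x-90:x+90]; x,y=157,195; b=t[150:245,120:242]
cv2.imwrite("pics/p5.png",np.hstack([cv2.resize(a,(400,311)),cv2.resize(b,(400,311))]))
print(links(t,*cam("top")),get_time())
E
```

```text
[289.9577  88.8682]
[(0.6801, 0.5532, 0.675, 132, 19), (0.0034, -0.0669, 0.55, 93, 11)] 72.8083
```

View pics/p5.png

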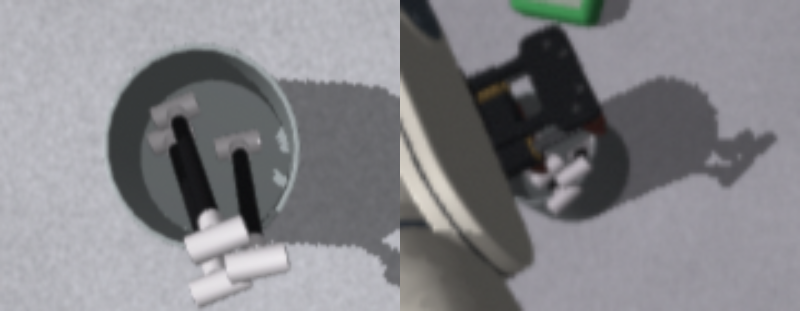

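All three links stand in the cup: the wrist crop shows lower barrels at (175,108), (165,138) and (237,145) and tops leaning on the rim. I'll hand in.

```bash
python3 -c "
from station import *
print(job_done())"
```

```text
the job is handed in; nothing more can be done
None
```

I pulled all three links present left to right, to about 50 mm by the force, camera and arm readings, held each for over a second and eased it home; all three stood in the upright cup in my last close look, and the job is handed in (no verdict was returned).

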